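Show a forged chisel to the inspection camera

ROBOT

A 7-joint arm with a two-finger parallel gripper is mounted at the origin on the work surface. World frame = base frame: x ahead of the robot, y to its left, z up, the work surface at z = 0. Lengths are in m, angles in rad, forces in N, time in s.
With the tool pointing down it reaches from about 0.425 to 0.875 m from the base axis. Payload 4.7 kg.
Tool frame: the origin (TCP) lies midway between the tips of the shut fingers; the grasp point (between the pads) lies 19 mm behind it; z points along the fingers, y is the line along which they close (so a half turn about z gives the same grasp; the last joint's range is limited). The gripper opens to 87 mm and grips with 3 to 60 N. Pads are 19 mm wide; open, the fingers measure 117 mm over their backs; the gripper's body (75 mm by 190 mm) begins 51 mm behind the grasp point.
Start: joints at [0.014, 0.321, -0.07, 1.45, 0.023, 1.371, -0.057], TCP at [0.65, -0, 0.223] pointing down, gripper open.
Joint ranges: [-2.86, 2.86], [-0.3, 2.09], [-1.38, 1.24], [0.06, 2.45], [-1.56, 4.7], [0.09, 2.05], [-2.69, 2.69]. Speed limits (rad/s): [2.57, 2.57, 3.14, 3.14, 3.14, 3.14, 3.14].

INTERFACE

Orientations are given as a rotation vector (axis times angle).
In Python, from bench import ctrl gives the robot as it stands. The module is installed in compiled form; this text tells all that it offers.
- The arm moves only by the tool carry_out, never from a script. Its argument "steps" is a list of rows, each a list of 7 numbers: the turn, a rotation vector about the world's x, y, z in degrees, then the shift along the world's x, y, z in cm, then the opening, from 0 (shut) to 1 (fully open). A call has 1 to 12 rows; each row is the pose to reach, as a shift and turn from the pose commanded when the call began; what a row does not reach only later rows make up. A row lasts 1/10 s, in which the tool goes at most 50 mm and 8.59 degrees, less where a joint would pass 70% of its speed; a pose out of reach is approached as far as the arm can. A call with a gripper value outside its range is refused whole. The fingers move at their own pace and stop on an object; "squeeze" is the grip in N (left out, the last holds). Time passes only in rows, so rows that repeat a pose let the fingers close. It gives the time, the measured TCP pose, the force, the opening and the grip force at its end, in the units of the state.
- ctrl.get_state(): the state, without advancing time (a new reading comes with each control period).
- ctrl.get_image(name): name is "scene" or "side" or "wrist"; returns a dict with "pixels" (480x640x3 uint8, red, green, blue), "camera_matrix" (3x3 intrinsics, pixels), "cam_to_world" (4x4, takes a point from camera to world coordinates); the wrist camera has in their place "T_tool_cam" (4x4, takes a point from camera to tool coordinates, whose origin is the TCP and whose axes are the flange's). Camera axes: x right, y down, z forward; pixel columns grow to the right and rows downward; lengths in m; the calibration is good to about 2 mm. A picture is of the moment at which its call begins: read the wrist's pose just before it. There is no depth.
- ctrl.close_job(): hands the job in; it is judged then, once.
The state is a dict: "time": time; "joint_positions": joint angles; "qd": joint speeds; "joint_torque": joint torques, N m; "position": TCP position; "tool_rot": TCP orientation; "ft_force": force on the tool from outside, world axes, zero at the start; "torque": the same for the moment, N m; "grip_width": opening from 0.0 (shut) to 1.0 (fully open); "grip_force": force on a finger pad.
Only numpy, scipy, OpenCV 4.12 (cv2) and the standard library are available. Lean on these libraries where they do the work, as an engineer would, in place of code of your own. Each camera call takes 0.05 s, during which the arm holds its last target. There are 200 camera calls.

TASK

Get the forged flat chisel into the inspection camera's view for its edge picture: first stand the stepped gauge on the bench midway between the two small lamps and let go of it, for scale, then take the flat chisel out of the tool rest and hold it in the air in front of the lens, pointing along the line of sight with its cutting edge towards the lens, 80 mm from the glass, in the middle of the picture and lying level across it (not rolled). Finish still holding the chisel there without moving, and leave the other tools in the rest and the plain spacer where they are.

Things in the scene. Friction and masses are not known exactly. Their poses are not given: they have to be found in the camera images.
- gauge: Stepped round aluminium gauge, 0.2 to 0.33 kg, loose, standing on the bench: three steps, diameter 56 mm from 0 to 22 mm height, 42 mm from 22 to 44 mm, 28 mm from 44 to 70 mm. Origin at the centre of its underside, z up. Grip it by the top step.
- spacer: Plain round aluminium spacer, diameter 42 mm, height 70 mm, no steps, loose. Origin at the centre of its underside. Leave it alone. It and the gauge may start in either of two places.
- lamps_mid (a point): The point on the bench midway between the two lamps, where the gauge must stand. Its y axis runs along the line from the right lamp to the left lamp; the camera looks over it.
- lamp_left (a point): Foot of one of two equal small lamps, at bench level on the lamp's upright axis: round foot of diameter 56 mm, thin stem, grey head 36 x 22 x 36 mm, 128 mm tall in all; fixed. The lamps stand 260 mm apart, either side of the camera's line of sight, in front of the lens by about 130 to 170 mm.
- lamp_right (a point): Foot of the other lamp, the same shape.
- camera: Inspection camera at the far side, looking back towards the robot and 25 degrees down; grey box 66 x 58 x 52 mm, black lens barrel 42 mm in diameter, 34 mm long. Origin: centre of the front glass, 210 mm above the bench. x is the optical axis pointing into the lens (backwards, 25 degrees up): 80 mm in front of the glass is x = -0.080. y is level across the picture, z the picture's up.
- station: Foot and post of the inspection camera, fixed: foot 100 x 100 x 12 mm, post 22 mm in diameter 60 mm behind the lens. Origin on the bench straight below the centre of the front glass.
- rest: Wooden tool rest, fixed: base 110 x 240 x 12 mm, two cross rails 52 mm tall and 15 mm thick at x = -38 and +38 mm (61 mm free between them), each with notches 20 mm wide and 12 mm deep at y = -75, 0, +75 mm. Three steel tools lie in the notches along its x, in any order, working ends towards +x. Origin at the centre of its underside.
- chisel: Forged flat chisel, steel, 0.2 to 0.35 kg, 170 mm long: square shank 16 x 16 x 130 mm, then a bright flat blade 26 mm wide. Origin on the shank's axis between the rest's rails, near the centre of mass, 48 mm above the bench in the rest; x towards the edge (edge at +95 mm, blunt end at -75 mm), y across the blade, z normal to the blade, up in the rest. Grip the shank's sides at the origin.
- edge (a point): Centre of the chisel's cutting edge.
- butt (a point): Centre of the chisel's blunt end.
- punch: Pointed punch, the same square shank as the chisel but with a round bright conical point 40 mm long. Origin and axes as for the chisel. Leave it in the rest.
- drift: Round-nosed drift, the same square shank but with a bright straight round nose 12 mm in diameter, 40 mm long. Origin and axes as for the chisel. Leave it in the rest.
There are look-alikes about, which are no part of the job. What is shaped like the chisel but turquoise or yellow is not meant.

How it is judged:
By the outcome, as a careful person would: the job done as asked, in the order asked, and still so for the second after the job is handed in, while the arm keeps its last pose, push and grip.
It also fails if it takes over 56 s, if anything falls off the work surface, if the arm or the gripper's body presses on something with over 40 N, if the wrist force passes 120 N, or if a joint passes its speed limit or range.

## Working session

There is one attempt and no reset: what is moved stays moved. The work goes in short steps, Python scripts to look and compute and a tool call to move; the robot and the scene stay as the last step left them, time stands still between calls to the robot, and variables do not carry over. Pictures are saved under pics/ and viewed, at most 10 in all, crops included, and the job is handed in when it is done.

Besides the shell and the picture viewer there is one more tool, called after "Call:" as name([rows], argument=value, ...), one row to a line, values as JSON. carry_out: Moves the arm, as the interface text tells. Its arguments: {"type":"object","properties":{"steps":{"type":"array","items":{"type":"array","items":{"type":"number"}}},"squeeze":{"type":"number"}},"required":["steps"]}

```bash
mkdir -p pics; cat > h.py <<'E'
import numpy as np, cv2
from bench import ctrl
from scipy.spatial.transform import Rotation as R
def grab(n,f):
    s=ctrl.get_state(); im=ctrl.get_image(n)
    K=np.array(im["camera_matrix"])
    if n=="wrist":
        T=np.eye(4);T[:3,:3]=R.from_rotvec(s["tool_rot"]).as_matrix();T[:3,3]=s["position"]
        T=T@np.array(im["T_tool_cam"])
    else: T=np.array(im["cam_to_world"])
    np.savez(f"pics/{f}.npz",p=im["pixels"],K=K,T=T)
    cv2.imwrite(f"pics/{f}.png",cv2.cvtColor(im["pixels"],cv2.COLOR_RGB2BGR))
    return K,T
def load(f):
    d=np.load(f"pics/{f}.npz");return d["p"],d["K"],d["T"]
def ray(f,uv):
    p,K,T=load(f);d=T[:3,:3]@np.linalg.solve(K,[uv[0],uv[1],1.]);return T[:3,3],d/np.linalg.norm(d)
def onz(f,uv,z):
    o,d=ray(f,uv);return o+d*(z-o[2])/d[2]
def tri(f1,a,f2,b):
    o1,d1=ray(f1,a);o2,d2=ray(f2,b)
    t=np.linalg.lstsq(np.c_[d1,-d2],o2-o1,rcond=None)[0]
    p,q=o1+t[0]*d1,o2+t[1]*d2;return (p+q)/2,np.linalg.norm(p-q)
def proj(f,P):
    p,K,T=load(f);c=T[:3,:3].T@(np.asarray(P)-T[:3,3]);u=K@c;return u[:2]/u[2]
E
python3 - <<'E'
from h import *
np.set_printoptions(precision=3,suppress=True)
for n in("scene","side","wrist"):
    K,T=grab(n,n+"0");print(n,K[0],T)
print(ctrl.get_state())
E
```

```text
scene [594.808   0.    317.395] [[-0.843  0.454 -0.288  1.004]
 [ 0.537  0.728 -0.426  0.512]
 [ 0.016 -0.514 -0.858  1.586]
 [ 0.     0.     0.     1.   ]]
side [484.379   0.    329.692] [[ 0.73  -0.483  0.484 -0.122]
 [-0.684 -0.527  0.505 -0.903]
 [ 0.011 -0.699 -0.715  1.149]
 [ 0.     0.     0.     1.   ]]
wrist [429.595   0.    311.356] [[ 1.     0.    -0.001  0.651]
 [-0.    -0.956 -0.293  0.081]
 [-0.001  0.293 -0.956  0.383]
 [ 0.     0.     0.     1.   ]]
{'time': 0.15, 'joint_positions': array([ 0.014,  0.322, -0.07 ,  1.451,  0.023,  1.371, -0.057]), 'qd': array([-0.001, -0.003,  0.001, -0.004,  0.   , -0.001, -0.001]), 'joint_torque': array([  0.   , -49.179,  -0.404, -31.288,  -0.064,   0.04 ,   0.   ]), 'position': array([ 0.65 , -0.   ,  0.222]), 'tool_rot': array([-2.221, -2.221,  0.002]), 'ft_force': array([-0.67 ,  0.03 ,  0.335]), 'torque': array([ 0.004, -0.01 ,  0.03 ]), 'grip_force': 0.0, 'grip_width': 0.9985373393815938}
```

View pics/scene0.png

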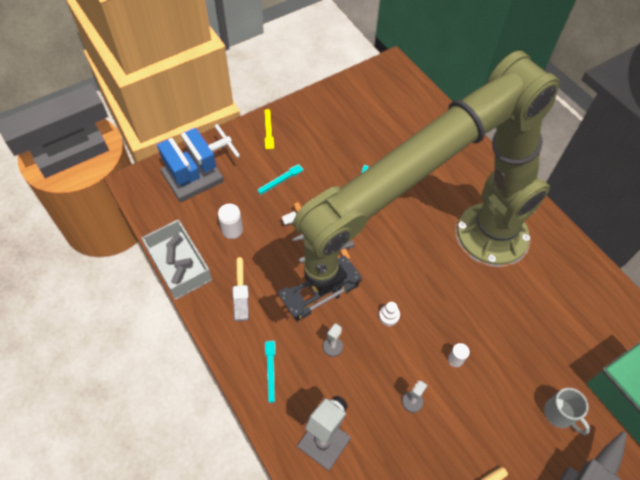

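View pics/side0.png

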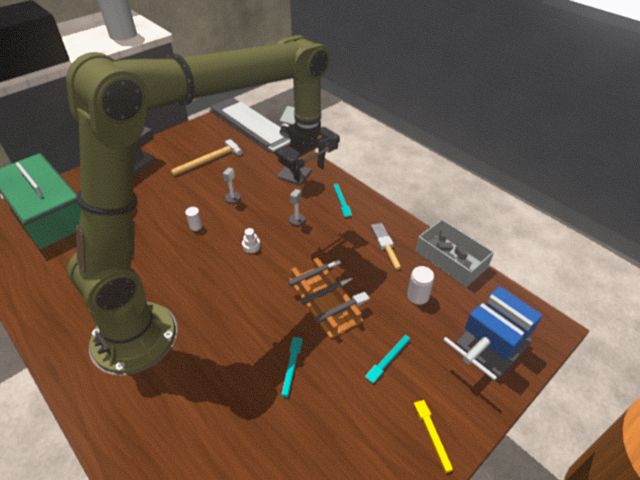

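The scene view shows lamps at (333,347) and (413,402), the gauge (stepped) at (390,318), the spacer at (459,355), and the camera at (325,425). In the side view the rest is near (330,295), the gauge is at (251,240) and the spacer at (194,218). I'll enlarge both views.

```bash
python3 - <<'E'
from h import *
a=cv2.imread("pics/side0.png")[225:345,270:390]; b=cv2.imread("pics/side0.png")[150:270,180:310]
c=cv2.imread("pics/scene0.png")[290:470,290:480]
r=lambda i,w,h:cv2.resize(i,(w,h),interpolation=cv2.INTER_CUBIC)
m=np.zeros((600,800,3),np.uint8)
m[:360,:360]=r(a,360,360); m[:360,400:790]=r(b,390,360)
cv2.imwrite("pics/m1.png",np.vstack([m[:360]]))
cv2.imwrite("pics/m2.png",r(c,633,600))
for f,uvs in {"scene0":dict(lA=(333,347),lB=(413,402),gauge=(390,318),sp=(459,362),st=(325,447)),"side0":dict(lA=(232,200),lB=(297,222),g=(251,248),sp=(195,228),st=(295,174),r=(330,300))}.items():
    for k,v in uvs.items(): print(f,k,onz(f,v,0).round(3))
E
```

```text
scene0 lA [0.627 0.049 0.   ]
scene0 lB [0.53  0.292 0.   ]
scene0 gauge [0.439 0.063 0.   ]
scene0 sp [0.354 0.272 0.   ]
scene0 st [0.792 0.264 0.   ]
side0 lA [0.528 0.284 0.   ]
side0 lB [0.626 0.04  0.   ]
side0 g [0.437 0.048 0.   ]
side0 sp [0.354 0.25  0.   ]
side0 st [0.792 0.247 0.   ]
side0 r [ 0.482 -0.278  0.   ]
```

View pics/m1.png

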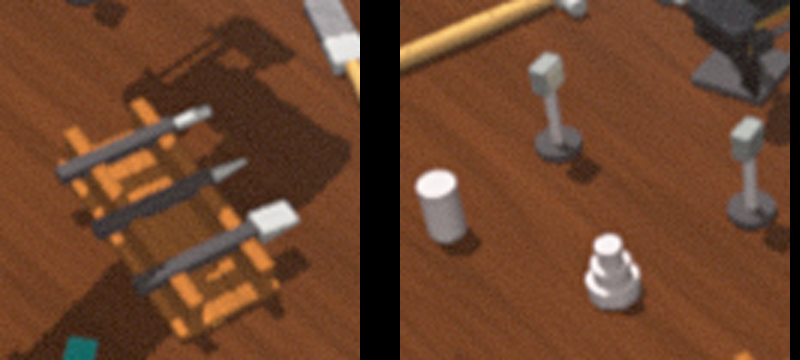

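View pics/m2.png

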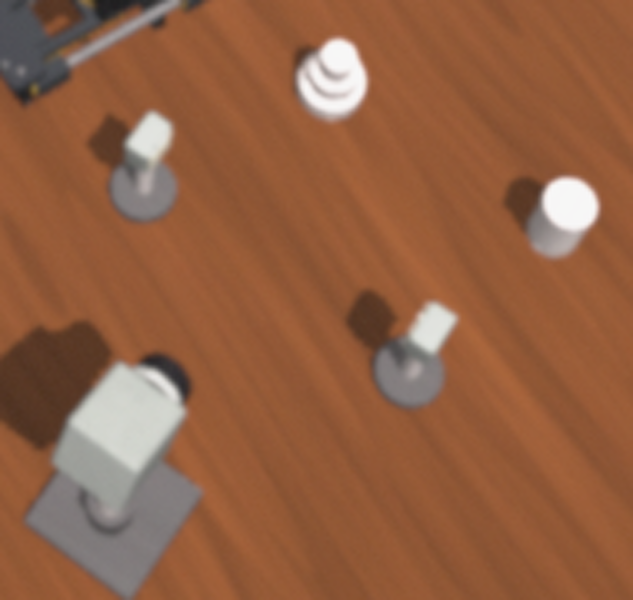

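The crops show the rest with three steel tools:
- Drift, round nose, at side (338,262).
- Punch, conical point, at side (350,280).
- Chisel, wide flat blade, at side (364,297). It is the only steel one with a wide flat blade; the turquoise and yellow pieces are look-alikes.

The stepped gauge is at side (251,247) and the plain spacer at (194,220). Next I measure by masks.

```bash
cat > m.py <<'E'
from h import *
np.set_printoptions(precision=4,suppress=True)
def blobs(f,box,lo,hi,amin=30,n=6):
    p=load(f)[0];x0,y0,x1,y1=box
    hsv=cv2.cvtColor(cv2.medianBlur(p,3),cv2.COLOR_RGB2HSV)[y0:y1,x0:x1]
    m=cv2.inRange(hsv,np.array(lo),np.array(hi))
    c,_=cv2.findContours(m,cv2.RETR_EXTERNAL,cv2.CHAIN_APPROX_NONE)
    out=[]
    for k in sorted(c,key=cv2.contourArea,reverse=True)[:n]:
        if cv2.contourArea(k)<amin: continue
        out.append(k.reshape(-1,2)+[x0,y0])
    return out
E
python3 - <<'E'
from m import *
for nm,uv in dict(g=(.437,.055,0),lA=(.627,.045,0),rest=(.48,-.28,.05)).items(): print(nm,proj("wrist0",uv))
# grey masks (low saturation) extents
for f,box in (("scene0",(300,290,480,420)),("side0",(180,150,310,260)),("side0",(270,225,390,345))):
    for k in blobs(f,box,(0,0,40),(180,75,255),20,9):
        x,y,w,h=cv2.boundingRect(k);print(f,(x,y,w,h),cv2.contourArea(k))
for f,uv in (("scene0",(392.4,306.2)),("side0",(249.7,231.3))): print("gtop",onz(f,uv,.07))
E
```

```text
g [ 66.0788 142.1647]
lA [284.5491 153.8221]
rest [138.7184 493.2449]
scene0 (308, 397, 38, 23) 588.0
scene0 (300, 290, 50, 28) 443.0
scene0 (402, 381, 25, 31) 440.0
scene0 (323, 323, 20, 33) 422.5
scene0 (379, 302, 21, 24) 362.0
scene0 (448, 343, 22, 24) 346.5
side0 (266, 150, 44, 35) 764.0
side0 (241, 228, 19, 25) 324.0
side0 (289, 189, 16, 37) 285.5
side0 (185, 206, 17, 25) 268.0
side0 (223, 167, 17, 37) 264.0
side0 (231, 150, 11, 6) 31.0
side0 (315, 291, 55, 32) 350.0
side0 (371, 225, 19, 25) 252.0
side0 (301, 278, 51, 26) 214.0
side0 (289, 260, 52, 26) 213.0
gtop [0.4375 0.0576 0.07  ]
gtop [0.4431 0.0512 0.07  ]
```

View pics/wrist0.png

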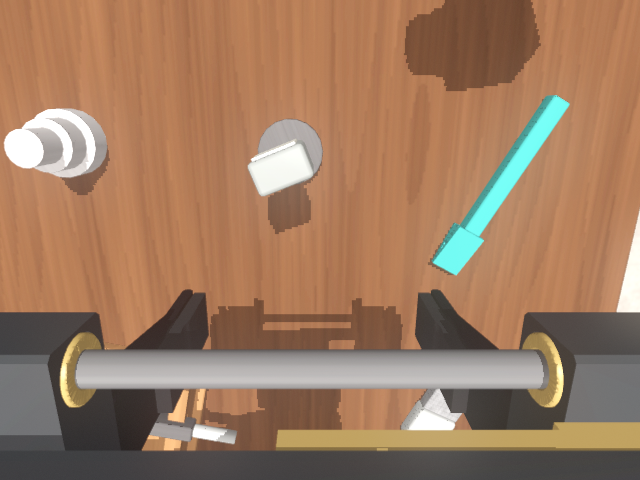

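The wrist view shows the gauge top at (26,148), one lamp foot at (291,151) and rest tools at the bottom. I'll move up to see the gauge, both lamps and the camera together.

Call:
carry_out([
  [0,0,0,-3.5,2.5,2.5,1],
  [0,0,0,-7,5,5.5,1],
  [0,0,0,-10,8,8,1],
  [0,0,0,-10,8,8,1],
  [0,0,0,-10,8,8,1],
])

```text
time: 0.65
position: [0.5499, 0.0809, 0.3037]
tool_rot: [2.217, 2.223, 0.003]
ft_force: [0.1, -0.5, -0.9]
grip_width: 0.996
grip_force: 0.0
```

```bash
python3 - <<'E'
from m import *
grab("wrist","w1");s=ctrl.get_state();print(s["position"],abs(s["qd"]).max(),s["time"])
for n,P in dict(g=(.44,.055,.07),lA=(.627,.045,0),lB=(.53,.288,0)).items():print(n,proj("w1",P))
E
```

```text
[0.5501 0.0794 0.3023] 0.029229610049504567 0.7
g [193.6191 228.2322]
lA [378.4216 220.721 ]
lB [288.4851 -28.156 ]
```

View pics/w1.png

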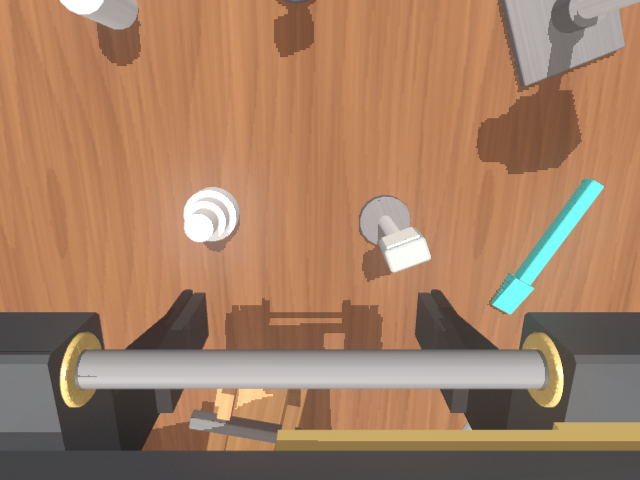

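The view shows the gauge top at (199,226), lamp foot A at (385,221), and lamp B and the camera foot cut off at the top edge. I'll shift 12 cm further left.

Call:
carry_out([
  [0,0,0,1.5,4,0.5,1],
  [0,0,0,3,8,1,1],
  [0,0,0,4,12,2,1],
  [0,0,0,4,12,2,1],
  [0,0,0,4,12,2,1],
  [0,0,0,4,12,2,1],
])

```text
time: 1.3
position: [0.5906, 0.1974, 0.3209]
tool_rot: [2.225, 2.218, -0.005]
ft_force: [-0.5, -0.5, -0.1]
grip_width: 1.001
grip_force: 0.0
```

```bash
python3 - <<'E'
from m import *
grab("wrist","w2");s=ctrl.get_state();print(s["position"],abs(s["qd"]).max(),s["time"])
E
```

```text
[0.5905 0.1973 0.3214] 0.012622675159255685 1.35
```

View pics/w2.png

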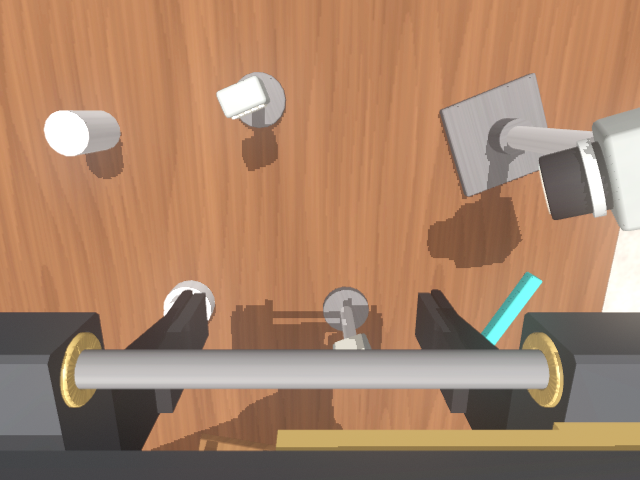

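The view shows lamp B's foot at (262,101), lamp A's foot at (346,310), and the camera foot plate corners at (441,112), (533,74) and (467,196). The lens front rim is seen edge-on from (540,155) to (557,219).

```bash
python3 - <<'E'
from m import *
for z in(0,.008):
    A=onz("w2",(346,310),z);B=onz("w2",(262,100.5),z);d=B-A
    print(z,A,B,np.hypot(*d[:2]),"yaw fwd",np.degrees(np.arctan2(d[1],d[0]))-90,"mid",(A+B)/2, "A w1",onz("w1",(385,221),z))
c=[onz("w2",u,.012) for u in((441,112),(533,74),(467,196))]
for i in(1,2):
    e=c[i]-c[0];print("plate",np.linalg.norm(e),np.degrees(np.arctan2(e[1],e[0])))
print("plate ctr",(c[1]+c[2])/2)
G=onz("w2",(548.5,187),.21);print("glass",G)
print("rim ends", onz("w2",(540,155),.21),onz("w2",(557,219),.21))
for f in("scene0","side0"):print(f,proj(f,G))
print("gauge top",onz("w1",(199,226),.07),onz("wrist0",(26,148),.07),"base w1", onz("w1",(211.5,214),.0))
# hough-free refinement: white top of gauge in w1
p=load("w1")[0];g=p[180:250,175:245].min(2)
for k in blobs("w1",(175,180,245,250),(0,0,235),(180,30,255),40): print(cv2.minEnclosingCircle(k.astype(np.float32)),cv2.contourArea(k))
E
```

```text
0 [0.6336 0.0427 0.    ] [0.5391 0.2885 0.    ] 0.263359132248588 yaw fwd 21.031519004597484 mid [0.5864 0.1656 0.    ] A w1 [0.6344 0.0447 0.    ]
0.008 [0.6329 0.0467 0.008 ] [0.54   0.2884 0.008 ] 0.25898871679282515 yaw fwd 21.03151900459747 mid [0.5865 0.1675 0.008 ] A w1 [0.6329 0.0467 0.008 ]
plate 0.0978535702669555 22.087774783113073
plate 0.09626563899333342 -67.78590128351743
plate ctr [0.7909 0.2501 0.012 ]
glass [0.7429 0.2313 0.21  ]
rim ends [0.7344 0.2514 0.21  ] [0.7517 0.2103 0.21  ]
scene0 [337.6895 403.7841]
side0 [284.5729 133.4776]
gauge top [0.4453 0.0572 0.07  ] [0.4468 0.0557 0.07  ] base w1 [0.4415 0.0524 0.    ]
((208.2970733642578, 217.36453247070312), 27.699966430664062) 1525.0
```

Measurements agree: lamp spacing is 0.261 (expected 0.260), plate edges 0.097, gauge at (0.446,0.057), lamps_mid at (0.586,0.167), glass at (0.743,0.231), yaw about 22°. Now I go over the gauge.

Call:
carry_out([
  [0,0,0,-3.5,-3.5,-3,0.7],
  [0,0,0,-7,-7,-6,0.7],
  [0,0,0,-10.5,-10.5,-9,0.7],
  [0,0,0,-14.5,-14.0,-12,0.7],
  [0,0,0,-14.5,-14.0,-16,0.7],
  [0,0,0,-14.5,-14.0,-20,0.7],
  [0,0,0,-14.5,-14.0,-22,0.7],
  [0,0,0,-14.5,-14.0,-22,0.7],
])

```text
time: 2.15
position: [0.4414, 0.0576, 0.0992]
tool_rot: [-2.222, -2.215, 0.01]
ft_force: [-0.7, 0.8, 1.2]
grip_width: 0.704
grip_force: 0.0
```

```bash
python3 - <<'E'
from m import *
grab("side","s1");grab("scene","c1");s=ctrl.get_state();print(s["position"],s["tool_rot"],s["time"])
a=cv2.imread("pics/side0.png");a=cv2.imread("pics/s1.png")[160:280,190:310];b=cv2.imread("pics/c1.png")[250:370,330:450]
cv2.imwrite("pics/v1.png",cv2.resize(np.hstack([a,b]),(800,400),interpolation=cv2.INTER_CUBIC))
E
```

```text
[0.4454 0.0591 0.1033] [2.2231 2.2191 0.0008] 2.25
```

View pics/v1.png

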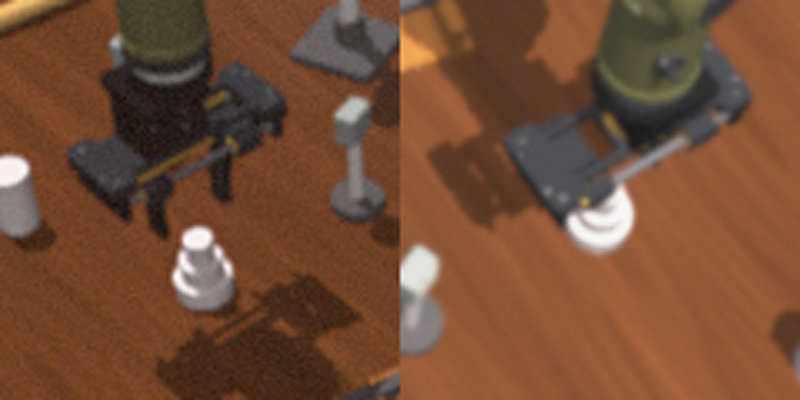

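The gauge stands right between and below the open fingers. Now I lower and grip.

Call:
carry_out([
  [0,0,0,0,0,-2.5,0.7],
  [0,0,0,0,0,-4.5,0.7],
  [0,0,0,0,0,-5.3,0.7],
  [0,0,0,0,0,-5.3,0.7],
  [0,0,0,0,0,-5.3,0],
  [0,0,0,0,0,-5.3,0],
  [0,0,0,0,0,-5.3,0],
  [0,0,0,0,0,-5.3,0],
  [0,0,0,0,0,-5.3,0],
  [0,0,0,0,0,-5.3,0],
], squeeze=20)

```text
time: 3.25
position: [0.4447, 0.06, 0.0496]
tool_rot: [-2.221, -2.221, 0.001]
ft_force: [-1.3, -0.9, 2.5]
grip_width: 0.303
grip_force: 20.0
```

Call:
carry_out([
  [0,0,0,0,0,2,0],
  [0,0,0,1,1,4,0],
  [0,0,0,4,3,4,0],
  [0,0,0,7,5.5,4,0],
  [0,0,0,10,8,4,0],
  [0,0,0,13,10,4,0],
  [0,0,0,14.1,11,4,0],
  [0,0,0,14.1,11,4,0],
  [0,0,0,14.1,11,2,0],
  [0,0,0,14.1,11,0.6,0],
  [0,0,0,14.1,11,0.6,0],
  [0,0,0,14.1,11,0.1,0],
])

```text
time: 4.45
position: [0.586, 0.1695, 0.0508]
tool_rot: [2.222, 2.221, 0.0]
ft_force: [-0.0, 0.0, -1.4]
grip_width: 0.307
grip_force: 20.0
```

Call:
carry_out([
  [0,0,0,0,0,-0.1,0],
  [0,0,0,0,0,-0.1,0],
])

```text
time: 4.65
position: [0.5863, 0.1699, 0.0501]
tool_rot: [2.221, 2.221, 0.001]
ft_force: [-0.7, -0.8, -2.0]
grip_width: 0.307
grip_force: 20.0
```

Call:
carry_out([
  [0,0,0,0,0,0,0.6],
  [0,0,0,0,0,0,0.6],
  [0,0,0,0,0,0,0.6],
  [0,0,0,0,0,3,0.6],
  [0,0,0,0,0,7,0.6],
  [0,0,0,0,0.5,12,0.6],
  [0,0,0,0,1,17,0.6],
  [0,0,0,0,2,22,0.6],
  [0,0,0,0,2.5,27,0.6],
  [0,0,0,0,2.5,27,0.6],
  [0,0,0,0,2.5,27,0.6],
  [0,0,0,0,2.5,27,0.6],
])

```text
time: 5.85
position: [0.5856, 0.1945, 0.3182]
tool_rot: [-2.221, -2.221, 0.003]
ft_force: [0.1, -0.1, -0.9]
grip_width: 0.599
grip_force: 0.0
```

```bash
python3 - <<'E'
from m import *
grab("wrist","w3");s=ctrl.get_state();print(s["position"],s["time"])
print("pred top",proj("w3",(.586,.167,.07)))
cv2.imwrite("pics/v3.png",cv2.resize(cv2.imread("pics/w3.png")[60:340,210:583],(800,600),interpolation=cv2.INTER_CUBIC))
E
```

```text
[0.5853 0.1944 0.3175] 5.9
pred top [310.8315 225.8917]
```

View pics/v3.png

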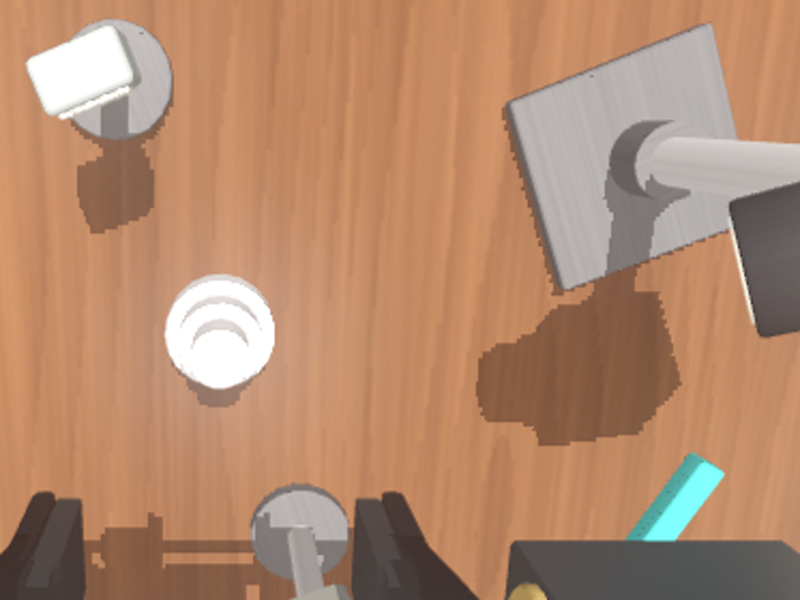

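The gauge stands upright at crop (219,330), midway between lamp B's foot at (118,79) and lamp A's foot at (299,532). I'll compute the numbers.

```bash
python3 - <<'E'
from m import *
s=800/373
c=lambda x,y,z:onz("w3",(210+x/s,60+y*280/600),z)
for z in(.0,.005,.008):
    A=c(299,532,z);B=c(118,79,z);print(z,A,B,(A+B)/2,np.linalg.norm(A-B),np.degrees(np.arctan2(*(B-A)[1::-1]))-90)
print(c(219.5,327,.022),c(219.5,358,.07))
# lens rim & plate
print("glass",c(746,270,.21), c(733,203,.21),c(762,336,.21))
p=[c(509,101,.012),c(709,24,.012),c(563,291,.012)];print("plate",(p[1]+p[2])/2,[np.degrees(np.arctan2(*(q-p[0])[1::-1])) for q in p[1:]])
E
```

```text
0.0 [0.633  0.0441 0.    ] [0.5375 0.2895 0.    ] [0.5852 0.1668 0.    ] 0.26330451285376605 21.265248640865423
0.005 [0.6325 0.0465 0.005 ] [0.538  0.2893 0.005 ] [0.5852 0.1679 0.005 ] 0.26055856852448356 21.26524864086541
0.008 [0.6322 0.048  0.008 ] [0.5383 0.2892 0.008 ] [0.5853 0.1686 0.008 ] 0.258911001926914 21.26524864086541
[0.5875 0.1693 0.022 ] [0.5875 0.1658 0.07  ]
glass [0.742  0.2301 0.21  ] [0.735  0.2495 0.21  ] [0.7502 0.2102 0.21  ]
plate [0.7913 0.2497 0.012 ] [np.float64(20.8125475845667), np.float64(-68.69145440423853)]
```

Gauge is within 2–3 mm of the midpoint. Now the coarse chisel pose from the side view.

```bash
python3 - <<'E'
from m import *
b=onz("side0",(316.7,320.7),.048);e=onz("side0",(366,296.7),.048)
print(b,e,np.linalg.norm(e-b),np.degrees(np.arctan2(*(e-b)[1::-1])),b+(e-b)*75/170)
E
```

```text
[ 0.3821 -0.3312  0.048 ] [ 0.5401 -0.3654  0.048 ] 0.16163558661535768 -12.241991425065466 [ 0.4518 -0.3463  0.048 ]
```

Call:
carry_out([
  [0,0,-8.5,-1,-4.5,0,0.6],
  [0,0,-17,-2,-9,0,0.6],
  [0,0,-25.5,-3,-13.5,0,0.6],
  [0,0,-34,-4,-18,0,0.6],
  [0,0,-42.5,-5,-22.5,0,0.6],
  [0,0,-51,-6,-27,0,0.6],
  [0,0,-59.5,-7,-31.5,0,0.6],
  [0,0,-68,-8.5,-36,-1,0.6],
  [0,0,-76.5,-10,-40.5,-2,0.6],
  [0,0,-85,-11,-45,-3,0.6],
  [0,0,-93.5,-12,-49.5,-4,0.6],
  [0,0,-102,-13,-53.5,-5,0.6],
])

```text
time: 7.1
position: [0.454, -0.3421, 0.2674]
tool_rot: [-3.122, 0.34, 0.004]
ft_force: [0.2, -0.7, 0.3]
grip_width: 0.597
grip_force: 0.0
```

Call:
carry_out([
  [0,0,0,0,0,0,0.6],
  [0,0,0,0,0,0,0.6],
])

```text
time: 7.3
position: [0.4545, -0.3406, 0.2674]
tool_rot: [-3.122, 0.332, 0.006]
ft_force: [0.9, 1.1, 0.5]
grip_width: 0.602
grip_force: 0.0
```

```bash
python3 - <<'E'
from m import *
grab("wrist","w4");s=ctrl.get_state();print(s["position"],s["tool_rot"],s["time"],s["joint_positions"],abs(s["qd"]).max())
E
```

```text
[ 0.4556 -0.3392  0.2681] [-3.1228  0.3272  0.0038] 7.35 [ 0.3104  0.1283  0.3137  1.5997 -0.0402  1.4228 -1.1519] 0.025513374903269104
```

View pics/w4.png

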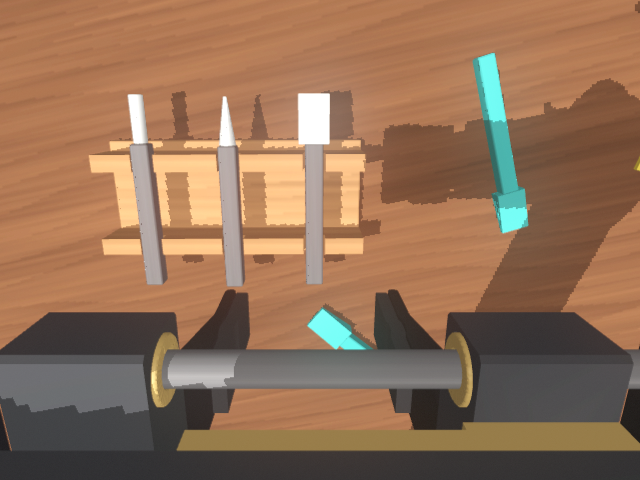

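From left to right the view shows drift (137,120), punch (227,120) and chisel. The chisel has its edge centre at (314,94), butt at (314,284), a 31 px wide flat blade, bright steel. Turquoise look-alikes are outside the rest.

```bash
python3 - <<'E'
from m import *
e=onz("w4",(314,94),.048);b=onz("w4",(314.5,283.5),.056)
t=onz("w4",(314.5,145),.056)
rr=[onz("w4",u,.052) for u in((314.5,157),(314.5,244))]
d=e-b;d[2]=0
print("edge",e,"butt",b,np.linalg.norm(d),"step",t,"rails",rr,np.linalg.norm(rr[0]-rr[1]))
print("yaw",np.degrees(np.arctan2(d[1],d[0])),"shank",np.degrees(np.arctan2(*(t-b)[1::-1])),np.linalg.norm(t-b))
u=d/np.linalg.norm(d);print("origin",b+.075*u,e-.095*u)
a=[onz("w4",x,.052) for x in((92,165),(363,165))];print("rail dir",np.degrees(np.arctan2(*(a[1]-a[0])[1::-1])),np.linalg.norm(a[1]-a[0]))
s=ctrl.get_state();M=R.from_rotvec(s["tool_rot"]).as_matrix();print(M, s["position"],"tool y yaw",np.degrees(np.arctan2(M[1,1],M[0,1])))
E
```

```text
edge [ 0.5469 -0.362   0.048 ] butt [ 0.3827 -0.3274  0.056 ] 0.16781625889872964 step [ 0.5066 -0.3538  0.056 ] rails [array([ 0.4964, -0.3516,  0.052 ]), array([ 0.4194, -0.3352,  0.052 ])] 0.0787644161422293
yaw -11.895668145766143 shank -12.02194293802816 0.12666410662746994
origin [ 0.4561 -0.3428  0.056 ] [ 0.454  -0.3424  0.048 ]
rail dir -102.13974705094572 0.23550275930818182
[[ 0.9783 -0.2073 -0.0022]
 [-0.2073 -0.9783  0.002 ]
 [-0.0026 -0.0015 -1.    ]] [ 0.4556 -0.3392  0.2681] tool y yaw -101.96342845733496
```

Call:
carry_out([
  [0,0,0,0,-0.25,-4,0.5],
  [0,0,0,0,-0.25,-8,0.5],
  [0,0,0,0,-0.25,-12,0.5],
  [0,0,0,0,-0.25,-16,0.5],
  [0,0,0,0,-0.25,-19,0.5],
  [0,0,0,0,-0.25,-21,0.5],
  [0,0,0,0,-0.25,-23,0.5],
  [0,0,0,0,-0.25,-23.9,0.5],
  [0,0,0,0,-0.25,-23.9,0.5],
  [0,0,0,0,-0.25,-23.9,0.5],
])

```text
time: 8.35
position: [0.4569, -0.3422, 0.0313]
tool_rot: [3.124, -0.326, 0.001]
ft_force: [0.4, -0.9, 0.0]
grip_width: 0.5
grip_force: 0.0
```

Call:
carry_out([
  [0,0,0,0,0,0,0],
  [0,0,0,0,0,0,0],
  [0,0,0,0,0,0,0],
  [0,0,0,0,0,0,0],
  [0,0,0,0,0,0,0],
  [0,0,0,0,0,0,0],
  [0,0,0,0,0,0,0],
], squeeze=45)

```text
time: 9.05
position: [0.4561, -0.3427, 0.0309]
tool_rot: [3.124, -0.329, 0.0]
ft_force: [-0.4, 0.2, 1.8]
grip_width: 0.179
grip_force: 45.0
```

```bash
cat > tgt.py <<'E'
from m import *
def target(psi=21.6,G=(.7424,.2307,.21),dz=.017,dx=0.):
    p=np.radians(psi);a=np.radians(25)
    c=np.array([np.cos(a)*np.cos(p),np.cos(a)*np.sin(p),np.sin(a)]);y=np.array([-np.sin(p),np.cos(p),0]);n=np.cross(c,y)
    return np.array(G)-.175*c-dz*n-dx*c, np.c_[c,-y,-n]   # TCP, tool R (x fwd,y=-chisel y)
E
python3 - <<'E'
from tgt import *
P,M=target();s=ctrl.get_state()
C=R.from_rotvec(s["tool_rot"])
print(P,s["position"],(P-s["position"])*100,np.degrees((R.from_matrix(M)*C.inv()).as_rotvec()),C.as_matrix())
E
```

```text
[0.6016 0.175  0.1206] [ 0.4561 -0.3427  0.0309] [14.5494 51.7683  8.9749] [  2.1315 -25.2506  33.0698] [[ 0.9781 -0.208   0.0002]
 [-0.208  -0.9781 -0.0003]
 [ 0.0003  0.0002 -1.    ]]
```

Call:
carry_out([
  [0,0,0,0,0,2,0],
  [0,0,0,0,0,5,0],
  [0,0,0,0,0,9,0],
  [0,0,0,0.5,1,13,0],
  [0,0,0,1.5,4,16.5,0],
  [0.3,-3.8,5,2.7,8,19,0],
  [0.6,-7.6,9.9,4,12,21,0],
  [1,-12.6,16.5,5.2,16,22,0],
  [1.3,-16.4,21.5,6.4,20,22,0],
  [1.6,-20.2,26.5,7.6,24,22,0],
  [2,-24,31.4,8.8,28,22,0],
  [2.1,-25.3,33.1,10,32,22,0],
])

```text
time: 10.25
position: [0.5541, -0.022, 0.2485]
tool_rot: [-2.937, -0.562, -0.649]
ft_force: [1.0, -0.7, -3.5]
grip_width: 0.179
grip_force: 45.0
```

```bash
python3 - <<'E'
from tgt import *
P,M=target();s=ctrl.get_state()
C=R.from_rotvec(s["tool_rot"])
print(s["position"],(P-s["position"])*100,np.degrees((R.from_matrix(M)*C.inv()).as_rotvec()),s["grip_width"],s["ft_force"],s["joint_positions"])
E
```

```text
[ 0.5541 -0.022   0.2485] [  4.7528  19.7005 -12.7893] [ 0.0069 -0.077  -0.0666] 0.17886660837742135 [ 0.9649 -0.6537 -3.4611] [ 0.0487 -0.1765  0.0707  1.9969 -0.2359  0.9473 -0.9701]
```

Call:
carry_out([
  [0,0,0,1,4,0,0],
  [0,0,0,2,8,0,0],
  [0,0,0,3,12,0,0],
  [0,0,0,4,16,0,0],
  [0,0,0,4.6,19.7,-2,0],
  [0,0,0,4.6,19.7,-5,0],
  [0,0,0,4.6,19.7,-8,0],
  [0,0,0,4.6,19.7,-11,0],
  [0,0,0,4.6,19.7,-12.8,0],
  [0,0,0,4.6,19.7,-12.8,0],
  [0,0,0,4.6,19.7,-12.8,0],
  [0,0,0,4.6,19.7,-12.8,0],
])

```text
time: 11.45
position: [0.6029, 0.1747, 0.1241]
tool_rot: [-2.937, -0.561, -0.655]
ft_force: [1.0, 0.3, -2.9]
grip_width: 0.182
grip_force: 45.0
```

```bash
python3 - <<'E'
from tgt import *
P,M=target();s=ctrl.get_state()
C=R.from_rotvec(s["tool_rot"])
print(s["position"],(P-s["position"])*100,np.degrees((R.from_matrix(M)*C.inv()).as_rotvec()),s["grip_width"],s["ft_force"])
grab("wrist","w5");grab("scene","c5");grab("side","s5")
E
```

```text
[0.6029 0.1747 0.1241] [-0.1326  0.0244 -0.3499] [-0.008   0.1582 -0.0285] 0.18233574020169688 [ 1.0352  0.2597 -2.9478]
```

View pics/w5.png

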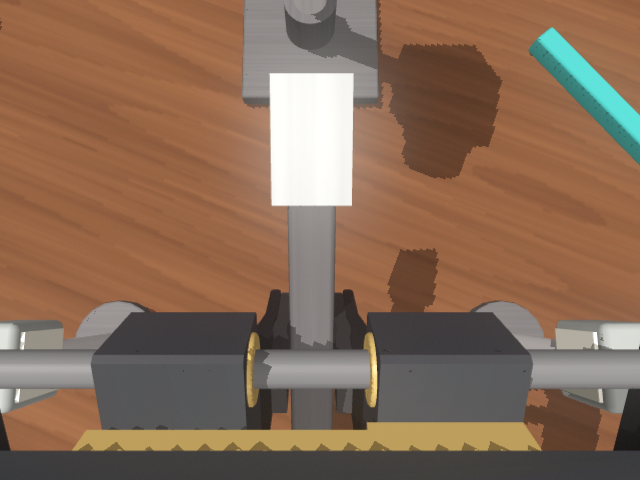

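The view shows the blade in front, edge centre at (311.5,73), sides at 270 and 353, shoulder at row 206. The shank is vertical in the picture and centred on the station plate (244 to 379), so lateral and yaw alignment look good. That was my 11th viewed picture, one over the limit of 10, so I work from numbers only from here.

```bash
python3 - <<'E'
from tgt import *
s=ctrl.get_state();M=R.from_rotvec(s["tool_rot"]).as_matrix();P=s["position"]
w=lambda x,y,z:proj("w5",P+M@[x,y,z])
for dz in(-.015,-.017,-.019): print(dz,"edge",w(.095,0,dz),w(.095,.013,dz),"shoulder",w(.055,0,dz),w(.055,.013,dz-.0))
# measured points on the plane tool z=-.017
def onplane(uv,dz):
    o,d=ray("w5",uv);o=M.T@(o-P);d=M.T@d;return o+d*(dz-o[2])/d[2]
for dz in(-.015,-.017,-.019):print(dz,onplane((311.5,73),dz),onplane((270,73),dz)-onplane((353,73),dz),onplane((311.5,206),dz-.003))
G=np.array((.7424,.2307,.21));print("tip",P+M@onplane((311.5,73),-.017),"wanted",G-.08*target()[1][:,0])
for f,Q in(("c5",P+M@[.075,0,-.02]),("s5",P+M@[.075,0,-.02])):
    u=proj(f,Q);x,y=int(u[0]),int(u[1]);print(f,u,[ (k.mean(0),cv2.contourArea(k)) for k in blobs(f,(x-20,y-20,x+20,y+20),(0,0,215),(180,40,255),8)])
E
```

```text
-0.015 edge [310.6156  66.7047] [351.8385  66.7044] shoulder [310.6803 192.3478] [348.6264 192.3426]
-0.017 edge [310.6081  66.0666] [352.4213  66.0664] shoulder [310.6743 193.4153] [349.12 193.41]
-0.019 edge [310.6004  65.4099] [353.0211  65.4097] shoulder [310.6681 194.5114] [349.6267 194.506 ]
-0.015 [ 0.0931  0.0003 -0.015 ] [ 0.     -0.0263  0.    ] [ 0.0509  0.0003 -0.018 ]
-0.017 [ 0.093   0.0003 -0.017 ] [ 0.     -0.0259  0.    ] [ 0.0513  0.0003 -0.02  ]
-0.019 [ 0.0928  0.0003 -0.019 ] [ 0.     -0.0256  0.    ] [ 0.0517  0.0003 -0.022 ]
tip [0.6744 0.2028 0.1791] wanted [0.675  0.204  0.1762]
c5 [358.244  377.0675] [(array([366.    , 376.0635]), 241.5)]
s5 [272.1899 156.4404] [(array([271.2432, 137.5676]), 57.5), (array([272.6471, 155.2941]), 26.5)]
```

Call:
carry_out([
  [0,0,0,0,0,-0.1,0],
  [0,0,0,0.1,0.1,-0.3,0],
  [0,0,0,0.1,0.1,-0.3,0],
  [0,0,0,0.1,0.1,-0.3,0],
  [0,0,0,0.1,0.1,-0.3,0],
])

```text
time: 12.1
position: [0.603, 0.1755, 0.1196]
tool_rot: [-2.937, -0.562, -0.652]
ft_force: [-0.1, -0.2, -2.9]
grip_width: 0.177
grip_force: 45.0
```

```bash
python3 - <<'E'
from tgt import *
P0,M0=target()
for i in range(2):
    grab("wrist",f"w6{i}");s=ctrl.get_state();M=R.from_rotvec(s["tool_rot"]).as_matrix();P=s["position"]
    E=P+M@[.093,.0003,-.017]
    print("tip err mm in camera frame (x,y,z)",M0.T@(E-(np.array((.7424,.2307,.21))-.08*M0[:,0]))*1000*[1,-1,-1],np.degrees((R.from_matrix(M0)*R.from_matrix(M).inv()).as_rotvec()),P,s["time"],s["grip_width"])
# edge row and gauge check in newest picture
p=load("w61")[0].astype(int);col=p[:,312].min(1);print("bright rows",np.where(col>225)[0][[0,-1]])
# gauge/lamp check in side view before/after
E
```

```text
tip err mm in camera frame (x,y,z) [-1.111  -0.2578 -1.5784] [ 0.0268  0.0337 -0.0357] [0.603  0.1755 0.1196] 12.15 0.1802476225105218
tip err mm in camera frame (x,y,z) [-1.0841 -0.2947 -1.5428] [ 0.0238  0.0377 -0.0301] [0.603  0.1754 0.1196] 12.2 0.17754160801156485
bright rows [ 74 204]
```

Call:
carry_out([
  [0,0,0,0,0,0.15,0],
  [0,0,0,0,0,0.15,0],
  [0,0,0,0,0,0.15,0],
  [0,0,0,0,0,0.15,0],
  [0,0,0,0,0,0.15,0],
  [0,0,0,0,0,0.15,0],
])

```text
time: 12.8
position: [0.603, 0.1755, 0.121]
tool_rot: [-2.937, -0.562, -0.652]
ft_force: [0.8, -0.3, -2.9]
grip_width: 0.178
grip_force: 45.0
```

```bash
python3 - <<'E'
from tgt import *
P0,M0=target()
grab("side","s7");s=ctrl.get_state();M=R.from_rotvec(s["tool_rot"]).as_matrix();P=s["position"]
E=P+M@[.093,.0003,-.017]
print(M0.T@(E-(np.array((.7424,.2307,.21))-.08*M0[:,0]))*1000*[1,-1,-1],abs(s["qd"]).max())
u=proj("s7",(.587,.167,.03));print(u,[cv2.boundingRect(k) for k in blobs("s7",(int(u[0])-18,int(u[1])-22,int(u[0])+18,int(u[1])+22),(0,0,150),(180,60,255),20)])
for q in("g",): print([cv2.boundingRect(k) for k in blobs("s7",(180,200,210,240),(0,0,120),(180,75,255),20)],"spacer before (185,206,17,25)")
E
```

```text
[-0.4525 -0.279  -0.1685] 0.0014770095225376102
[264.4568 202.4224] [(257, 192, 10, 16)]
[(185, 206, 15, 24)] spacer before (185,206,17,25)
```

```bash
python3 -c "
from bench import ctrl
print(ctrl.close_job())"
```

```text
the job is handed in; nothing more can be done
None
```

The job is handed in: by my own measurements the gauge stands about 2 mm from the midpoint between the lamps and the chisel's edge is held within about 1 mm of 80 mm from the glass, centred and level; I viewed 11 pictures, one over the limit of 10.

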